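# Brush out the spring-jaw fixture and hold its jaw open at the mark

### The arm

A 7-joint arm with a two-finger parallel gripper is mounted at the origin on the work surface; the furniture and walls round the work are solid. World frame = base frame: x ahead of the robot, y to its left, z up, the work surface at z = 0. Lengths are in m, angles in rad, forces in N, time in s.
With the tool pointing down it reaches from about 0.425 to 1.025 m from the base axis. Payload 3.6 kg.
Tool frame: the origin (TCP) lies midway between the tips of the shut fingers; the grasp point (between the pads) lies 19 mm behind it; z points along the fingers, y is the line along which they close (so a half turn about z gives the same grasp; the last joint's range is limited). The gripper opens to 85 mm and grips with 20 to 120 N. Pads are 22 mm wide; open, the fingers measure 114 mm over their backs; the gripper's body (76 mm by 85 mm) begins 54 mm behind the grasp point. The pads swing forward as they close: fully open they stand 13 mm farther back than shut.
Start: joints at [1.202, 0.591, 0.048, 1.609, -0.033, 0.943, -0.034], TCP at [0.197, -0.698, 0.231] pointing down, gripper open.
Joint ranges: [-2.69, 2.69], [-0.47, 2.24], [-1.27, 1.36], [0.19, 2.51], [-1.53, 4.68], [0.08, 2.07], [-3.09, 3.09]. Speed limits (rad/s): [2.57, 2.57, 3.14, 3.14, 3.14, 3.14, 3.14].

### API

Orientations are given as a rotation vector (axis times angle).
In Python, from bench import * gives the robot as it stands.
- The arm moves only by the tool jog_arm, never from a script. Its arguments are lists of equal length, an entry for each row: "xyz": the shift along the tool's x, y, z in m, a list of three; "turn": the turn, a rotation vector about the tool's x, y, z in degrees, a list of three; "claw": the opening, from 0 (shut) to 1 (fully open). In form: {"xyz": [[dx, dy, dz], ...], "turn": [[rx, ry, rz], ...], "claw": [claw, ...]}. A call has 1 to 12 rows; each row shifts and turns the commanded pose from where the row before left it, along the tool's axes as they then stand; what a row does not reach is not made up. A row lasts 1/10 s, in which the tool goes at most 50 mm and 8.59 degrees, less where a joint would pass 70% of its speed; a pose out of reach is approached as far as the arm can. A call is refused whole if a number of a shift passes 0.05 or a number of a turn 8.59, either way. A call with a gripper value outside its range is refused whole. The fingers move at their own pace and stop on an object; "grip_force" is the grip in N (left out, the last holds). Time passes only in rows, so rows that do not move let the fingers close. It gives the time, the measured TCP pose, the force, the opening and the grip force at its end, in the units of the state.
- get_state(): the state, without advancing time (a new reading comes with each control period).
- read_camera(name): name is "side" or "top"; returns (picture, depth): 384x512x3 uint8, red, green, blue; 384x512 float32, m along the optical axis (not along the pixel's ray), 0 where there is no reading.
- camera_info(name): a dict with "intrinsics" (3x3 intrinsics, pixels), "extrinsics" (4x4, takes a point from camera to world coordinates). Camera axes: x right, y up, looking along -z (the intrinsics and any distortion apply to the point x, -y, -z); pixel columns grow to the right and rows downward; lengths in m; the calibration is good to about 2 mm. A picture is of the moment at which its call begins. camera_info takes no time and is no camera call.
- close_job(): hands the job in; it is judged then, once.
The state is a dict: "time": time; "q": joint angles; "dq": joint speeds; "tau": joint torques, N m; "tool_pos": TCP position; "ee_rot": TCP orientation; "wrist_force": force on the tool from outside, world axes, zero at the start; "torque": the same for the moment, N m; "width": finger opening in m; "grasp_force": force on a finger pad.
Only numpy, scipy, OpenCV 4.12 (cv2) and the standard library are available. Lean on these libraries where they do the work, as an engineer would, in place of code of your own. Each camera call takes 0.05 s, during which the arm holds its last target. There are 200 camera calls.

### The job

Get the spring-jaw fixture ready for loading: sweep the three metal and plastic offcuts off its bed into the grey tray on its side with the bench brush (never touch them with the fingers or arm), then stand the brush upright on its bristles back on the table, clear of the fixture; leave the mug and the red-capped jar where they stand. Then pull the fixture's black handle out against its spring until the red pointer stands at the orange mark, and finish while still gripping the handle and holding it there, since it springs back if let go.

Things in the scene. Friction and masses are not known exactly. Their poses are not given: they have to be found in the camera images.
- fixture: fixed blue fixture on the table; origin: middle of its underside. The slide pulls out along its -y; the tray is on its -x side. Bed casting 130 mm in x by 250 mm in y (-125 to 125 mm), top 30 mm high; a 90 mm wide way of the same height goes on to y = -300 mm. Guide block on it: 100 mm wide, y -125 to -155 mm, top 57 mm high
- bed (a point): middle of the clear bed, on its surface, 30 mm above the table; axes as the fixture's. The clear bed is 88 mm long in y between the jaws at rest, 130 mm in x, open at both x sides. Fixed jaw on its +y side, sliding jaw on its -y side, each 110 mm wide in x, about 26 mm thick, tops 59 mm above the table
- tray (a point): fixed grey open tray, 110 mm in x by 125 mm in y, 22 mm high, walls and floor 4 mm, joined to the fixture's -x side at the clear bed (it begins at the bed's edge), rim 8 mm below the bed top. Origin: centre of its underside; axes as the fixture's
- brush_grip (a point): grip point of the bench brush, 85 mm above its bristle ends, in the middle of its upright wooden handle. The handle is 22 mm (brush x) by 32 mm (brush y), from 44 to 111 mm above the bristle ends. Axes as the brush's, z up
- brush: loose wooden hand brush with black bristles, about 0.16 kg, standing upright on its bristles on the table. Origin: centre of the bristle ends. Bristle pad (rigid) 28 mm in x by 66 mm in y by 26 mm high; wooden back above it 34 by 72 mm, up to 44 mm high
- alu_c (a point): centre of the loose bright aluminium offcut, a 24x20x18 mm block lying on the clear bed between the jaws
- brass_c (a point): centre of the loose brass offcut, a 22x22x16 mm block on the clear bed
- red_c (a point): centre of the loose red plastic offcut, a 26x18x18 mm block on the clear bed
- scrap_alu: the same aluminium offcut; origin: centre of its underside
- scrap_brass: the same brass offcut; origin: centre of its underside
- scrap_red: the same red offcut; origin: centre of its underside
- slide (a joint): how far the sliding jaw, its rods, handle and pointer are pulled out along the fixture's -y, in m: 0 at rest, stop at 0.07. A spring pulls it back: about 5 N at rest, growing by 1.2 N per 10 mm
- handle_grip (a point): grip point in the upright black handle at the outer end of the slide, 85 mm above the table; axes as the fixture's. The handle is 16 mm (y, along the pull) by 30 mm (x), from 47 to 105 mm above the table; at rest its back is 37 mm from the guide block
- pointer (a point): tip of the red pointer, a 5 mm wide red stripe on the end of the slide that moves with the handle; the point is at the middle of its width, 32 mm above the table, over the white scale; axes as the fixture's
- mark (a point): the orange mark on the white scale, a fixed clip set somewhere along it; axes as the fixture's. The pointer stands at the mark when both have the same position along the fixture's y
- mug: white mug with handle, 82x114x91 mm, at the back; origin: centre of its underside
- jar: white jar with a red cap, 47 mm across, 76 mm high, at the right; origin: centre of its underside
Mind the look-alikes: they are no part of the job. Leave any purple look-alike of the brush alone.

How it is judged:
By the outcome, as a careful person would: the job done as asked, in the order asked, and still so for the second after the job is handed in, while the arm keeps its last pose, push and grip.
It also fails if it takes over 54 s, if anything falls off the work surface, if the arm or the gripper's body presses on something with over 40 N, if the wrist force passes 120 N, or if a joint passes its speed limit or range.

## Working session

There is one attempt and no reset: what is moved stays moved. The work goes in short steps, Python scripts to look and compute and a tool call to move; the robot and the scene stay as the last step left them, time stands still between calls to the robot, and variables do not carry over. Pictures are saved under pics/ and viewed, at most 10 in all, crops included, and the job is handed in when it is done.

Besides the shell and the picture viewer there is one more tool, called after "Call:" as name(argument=value, ...) on one line, values as JSON. jog_arm: Moves the arm, as the interface text tells. Its arguments: {"type":"object","properties":{"xyz":{"type":"array","items":{"type":"array","items":{"type":"number"}}},"turn":{"type":"array","items":{"type":"array","items":{"type":"number"}}},"claw":{"type":"array","items":{"type":"number"}},"grip_force":{"type":"number"}},"required":["xyz","turn","claw"]}

```bash
ls; mkdir -p pics; python3 - <<'E'
from bench import *
import cv2,numpy as np
s=get_state();print(s['time'],s['tool_pos'],s['ee_rot'],s['width'])
for n in('side','top'):
    p,d=read_camera(n);np.savez(f'pics/{n}0.npz',p=p,d=d)
    cv2.imwrite(f'pics/{n}0.png',p[:,:,::-1]);i=camera_info(n);print(n,i)
E
```

```text
pics
0.0 [ 0.197181   -0.69677372  0.23011162] [-3.10951941e+00 -4.31636767e-01  7.04025681e-04] 0.0854886411263963
side {'intrinsics': array([[435.45894683,   0.        , 256.87673216],
       [  0.        , 435.45894683, 185.2648625 ],
       [  0.        ,   0.        ,   1.        ]]), 'extrinsics': array([[ 0.9656718 ,  0.14229797, -0.21732296,  0.10484217],
       [-0.25908734,  0.46720761, -0.84533473, -1.5086088 ],
       [-0.01875447,  0.87262153,  0.48803681,  1.00697345],
       [ 0.        ,  0.        ,  0.        ,  1.        ]])}
top {'intrinsics': array([[493.64152155,   0.        , 245.89955949],
       [  0.        , 493.64152155, 190.69074287],
       [  0.        ,   0.        ,   1.        ]]), 'extrinsics': array([[-0.09790715,  0.78027929, -0.61772034, -0.79342949],
       [-0.99514362, -0.08310057,  0.05275854,  0.24894552],
       [-0.01016651,  0.61988589,  0.7846261 ,  1.77659356],
       [ 0.        ,  0.        ,  0.        ,  1.        ]])}
```

View pics/side0.png

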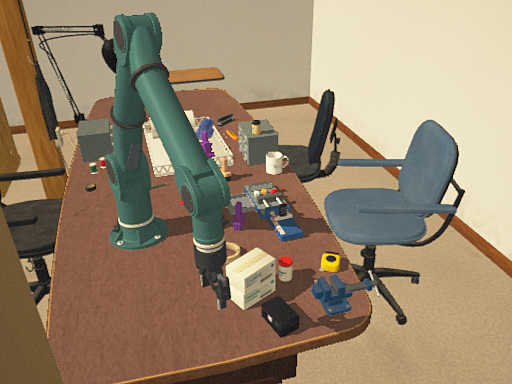

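View pics/top0.png

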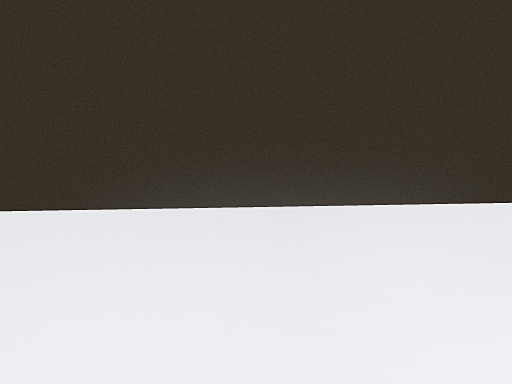

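The side view shows the fixture at about (268,207), the mug at (277,162), the jar at (286,268), and purple things at (239,215) and (206,143). A tan upright thing at (226,170) could be the brush. The top view is only a dark field over a white one, so I'll check whether it is blocked.

```bash
python3 - <<'E'
from bench import *
import cv2,numpy as np
z=np.load('pics/top0.npz');d=z['d'];print('top depth',[(r,c,round(float(d[r,c]),3)) for r in(20,150,250,370) for c in(50,250,450)])
p=np.load('pics/side0.npz')['p'][:,:,::-1]
c=p[140:250,190:320];cv2.imwrite('pics/crop1.png',cv2.resize(c,None,fx=5,fy=5,interpolation=cv2.INTER_CUBIC)[:600,:800])
i=camera_info('top');E=i['extrinsics'];print('fwd',-E[:3,2])
E
```

```text
top depth [(20, 50, 0.0), (20, 250, 0.0), (20, 450, 0.0), (150, 50, 0.0), (150, 250, 0.0), (150, 450, 0.0), (250, 50, 0.127), (250, 250, 0.126), (250, 450, 0.127), (370, 50, 0.109), (370, 250, 0.108), (370, 450, 0.107)]
fwd [ 0.61772034 -0.05275854 -0.7846261 ]
```

View pics/crop1.png

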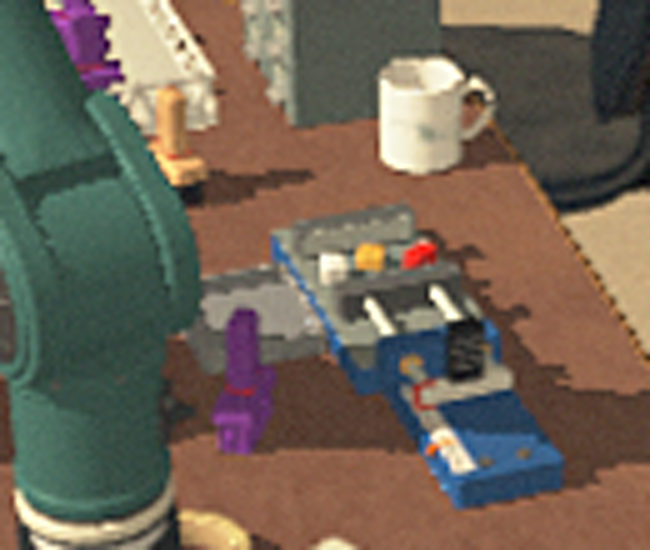

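The top camera is blocked by something about 0.12 m in front of it, so I'll use the side camera with depth. In the crop (5x from 190,140):
- **Brush candidates:** the tan brush with black bristles at (225,167), a purple one at (239,216) and a purple thing at (206,145). I choose the tan one.
- **Offcuts:** aluminium (256,193), brass (264,191), red (273,191).
- **Fixture:** black handle (283,209), pointer with red outline (275,219), orange mark (277,230).

```bash
cat > h.py <<'E'
from bench import *
import cv2,numpy as np
I=camera_info('side');K=I['intrinsics'];T=I['extrinsics']
def cloud(d):
    v,u=np.mgrid[0:384,0:512];z=d
    P=np.stack([(u-K[0,2])/K[0,0]*z,-(v-K[1,2])/K[1,1]*z,-z],-1)
    return P@T[:3,:3].T+T[:3,3]
def ray(u,v,h):
    r=T[:3,:3]@np.array([(u-K[0,2])/K[0,0],-(v-K[1,2])/K[1,1],-1]);o=T[:3,3]
    return o+r*(h-o[2])/r[2]
def proj(X):
    c=T[:3,:3].T@(np.array(X)-T[:3,3]);return K[0,2]+K[0,0]*c[0]/-c[2],K[1,2]-K[1,1]*c[1]/-c[2]
E
python3 - <<'E'
from h import *
z=np.load('pics/side0.npz');p,d=z['p'],z['d'];W=cloud(d)
hsv=cv2.cvtColor(p,cv2.COLOR_RGB2HSV);H,S,V=[hsv[:,:,i].astype(int) for i in range(3)]
def box(r0,r1,c0,c1):
    m=np.zeros(d.shape,bool);m[r0:r1,c0:c1]=1;return m&(d>0)
def rep(n,m):
    q=W[m];vv,uu=np.nonzero(m);print(n,len(q),'px',uu.mean().round(1),vv.mean().round(1),'min',q.min(0).round(3),'med',np.median(q,0).round(3),'max',q.max(0).round(3))
print('table z',np.median(W[235:245,300:330,2]),np.median(W[180:190,240:246,2]))
rep('brush',box(155,180,219,233)&(H>5)&(H<25)&(S>70)&(V>150))
rep('blue',box(180,245,240,310)&(H>98)&(H<125)&(S>110))
rep('brass',box(184,198,258,269)&(H>15)&(H<30)&(S>110))
rep('red',box(184,198,266,280)&((H<8)|(H>172))&(S>150))
rep('alu',box(184,198,250,261)&(V>190)&(S<50))
rep('ptr',box(212,224,268,282)&((H<8)|(H>172))&(S>120))
rep('mark',box(224,234,270,284)&(H>5)&(H<20)&(S>130))
rep('handle',box(200,218,276,290)&(V<50))
for h0,h1 in((.02,.04),(.05,.066)):
    m=box(175,245,232,306)&(W[:,:,2]>h0)&(W[:,:,2]<h1)
    q=W[m][:,:2].astype(np.float32);print(h0,len(q),cv2.minAreaRect(q*1000))
# labelled map of depth heights
big=cv2.resize(p[178:244,225:312],None,fx=9,fy=9,interpolation=cv2.INTER_NEAREST);cv2.imwrite('pics/crop2.png',big[:,:,::-1])
E
```

```text
table z -0.0013456029861695917 -0.0004756211245939834
brush 122 px 224.4 166.8 min [ 0.404  0.307 -0.006] med [0.418 0.336 0.053] max [0.5   0.547 0.115]
blue 565 px 282.0 223.2 min [ 0.481 -0.226 -0.256] med [ 0.558 -0.154  0.028] max [0.952 0.647 0.101]
brass 29 px 263.6 191.1 min [0.537 0.091 0.025] med [0.549 0.106 0.041] max [0.563 0.126 0.051]
red 25 px 273.7 190.6 min [ 0.579  0.078 -0.005] med [0.593 0.091 0.043] max [0.636 0.193 0.051]
alu 13 px 255.2 192.4 min [0.503 0.09  0.028] med [0.511 0.099 0.044] max [0.519 0.111 0.049]
ptr 11 px 274.1 218.8 min [ 0.524 -0.127  0.031] med [ 0.527 -0.124  0.043] max [ 0.538 -0.12   0.053]
mark 9 px 274.7 229.9 min [ 0.517 -0.184 -0.002] med [ 0.519 -0.158  0.   ] max [ 0.535 -0.119  0.036]
handle 46 px 282.3 209.0 min [ 0.548 -0.139  0.055] med [ 0.562 -0.127  0.089] max [ 0.576 -0.112  0.107]
0.02 932 ((481.0626220703125, -15.42828369140625), (415.29296875, 275.13641357421875), 87.98871612548828)
0.05 370 ((527.8977661132812, 22.8515625), (301.3876953125, 218.87295532226562), 71.92444610595703)
```

View pics/crop2.png

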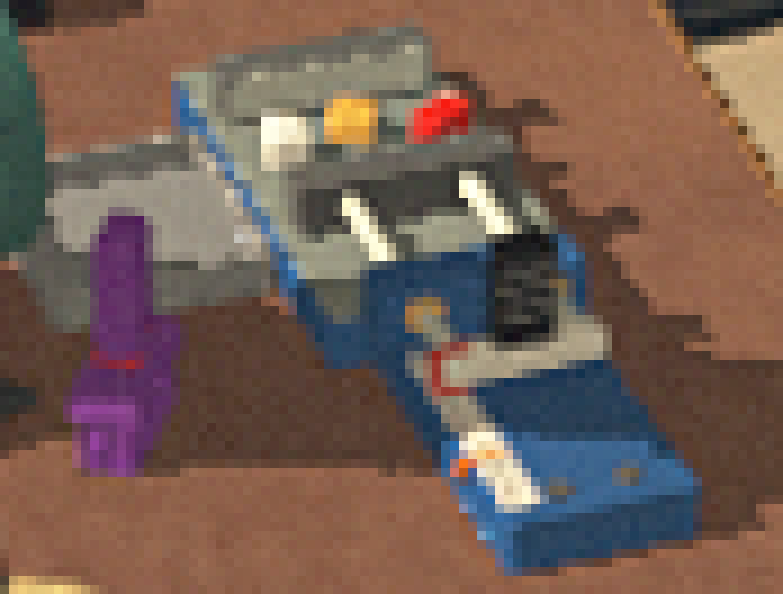

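```bash
python3 - <<'E'
from h import *
z=np.load('pics/side0.npz');p,d=z['p'],z['d'];W=cloud(d)
px=lambda x,y:(225+x/9-.5,178+y/9-.5)
pts={'wayL':(505,515,.03,-45,-300),'wayR':(697,487,.03,45,-300),'wayLb':(512,572,0,-45,-300),'wayRb':(700,540,0,45,-300),'bedFL':(175,78,.03,-65,125),'bedNL':(328,325,.03,-65,-125)}
A=[];B=[]
for n,(x,y,h,fx,fy) in pts.items():
    w=ray(*px(x,y),h);print(n,w.round(4));A.append((fx/1e3,fy/1e3));B.append(w[:2])
A=np.array(A);B=np.array(B);a0=A-A.mean(0);b0=B-B.mean(0)
th=np.arctan2((a0[:,0]*b0[:,1]-a0[:,1]*b0[:,0]).sum(),(a0*b0).sum());c,s=np.cos(th),np.sin(th);R=np.array([[c,-s],[s,c]])
t=B.mean(0)-R@A.mean(0);print('yaw',np.degrees(th),'o',t,'res mm',((A@R.T+t-B)*1000).round(1).tolist())
np.savez('fx.npz',R=R,t=t)
F=W.copy();F[:,:,:2]=(W[:,:,:2]-t)@R;np.save('F.npy',F)
def g(n,x,y,h):
    w=ray(*px(x,y),h);print(n,'world',w.round(4),'fix mm',((w[:2]-t)@R*1000).round(1))
g('fixedjaw topfrontL',222,118,.059);g('fixedjaw frontR',432,75,.059)
g('slidejaw topinnerL',298,172,.059);g('slidejaw innerR',512,130,.059);g('alu top',285,125,.046)
g('aluTop',283,122,.048);g('brassTop',350,108,.046);g('redTop',440,105,.048)
g('ptrTop',448,350,.03);g('ptr mid',448,368,.034);g('ptr bottom',448,390,.03)
g('mark1',462,466,.032);g('mark2',488,455,.032);g('trayNL',45,262,.022);g('trayNR',270,235,.022);g('tFL',48,155,.022);g('tFR',190,140,.022)
g('purple base',105,470,0);g('handleTopmid',525,243,.105);g('handle bottom',525,338,.047)
for name,(r0,r1,c0,c1) in {'handle':(204,216,280,287)}.items():
    q=F[r0:r1,c0:c1].reshape(-1,3);print(name,(np.median(q,0)*1000).round(1))
# column profile through bed
for c in (258,262,266,270): print(c,[tuple((F[r,c]*1000).round().astype(int).tolist()) for r in range(182,204,1)])
E
```

```text
wayL [ 0.5264 -0.2161  0.03  ]
wayR [ 0.6113 -0.22    0.03  ]
wayLb [ 0.5296 -0.2167  0.    ]
wayRb [ 0.6144 -0.2178  0.    ]
bedFL [0.4809 0.1927 0.03  ]
bedNL [ 0.494  -0.0521  0.03  ]
yaw 3.4349111109789243 o [0.55240478 0.0792712 ] res mm [[-0.9, -6.8], [4.0, 2.5], [-4.1, -6.1], [0.9, 0.3], [-0.9, 7.4], [1.0, 2.8]]
fixedjaw topfrontL world [0.4823 0.097  0.059 ] fix mm [-68.9  21.9]
fixedjaw frontR world [0.5921 0.1081 0.059 ] fix mm [41.4 26.4]
slidejaw topinnerL world [0.5043 0.0368 0.059 ] fix mm [-50.6 -39.5]
slidejaw innerR world [0.6133 0.0452 0.059 ] fix mm [ 58.7 -37.7]
alu top world [0.5154 0.1034 0.046 ] fix mm [-35.5  26.3]
aluTop world [0.5144 0.1031 0.048 ] fix mm [-36.5  26.1]
brassTop world [0.5505 0.1102 0.046 ] fix mm [-0.1 31. ]
redTop world [0.5928 0.0969 0.048 ] fix mm [41.4 15.1]
ptrTop world [ 0.5404 -0.0877  0.03  ] fix mm [ -21.9 -166. ]
ptr mid world [ 0.5344 -0.1075  0.034 ] fix mm [ -29.2 -185.4]
ptr bottom world [ 0.531  -0.1186  0.03  ] fix mm [ -33.2 -196.3]
mark1 world [ 0.5188 -0.1792  0.032 ] fix mm [ -49.1 -256. ]
mark2 world [ 0.532  -0.1745  0.
[... 1108 characters left out ...]
, 46), (-34, -48, 39), (-35, -51, 35), (-38, -59, 36)]
266 [(25, 66, 61), (26, 71, 53), (21, 54, 58), (21, 56, 52), (22, 59, 45), (24, 64, 36), (21, 57, 36), (13, 33, 45), (13, 32, 40), (12, 30, 36), (10, 26, 34), (12, 32, 25), (6, 15, 31), (-15, -48, 64), (-15, -47, 59), (-17, -51, 57), (-17, -53, 53), (-20, -60, 52), (-17, -52, 42), (-19, -58, 41), (-19, -58, 36), (-28, -83, 48)]
270 [(41, 58, 62), (42, 61, 56), (43, 62, 49), (40, 55, 48), (39, 53, 45), (38, 51, 41), (42, 60, 30), (38, 51, 31), (35, 42, 30), (25, 15, 42), (24, 12, 39), (24, 12, 34), (7, -35, 58), (4, -43, 58), (2, -49, 56), (1, -51, 53), (-1, -58, 52), (-2, -61, 49), (1, -52, 38), (0, -56, 36), (2, -50, 27), (-2, -61, 29)]
```

Measured heights agree with the given sizes, but the frame is noisy by about 5 mm. I'll average some frames, refine the frame on the jaw faces and block faces, and get the brush yaw.

```bash
python3 - <<'E'
from h import *
fs=[read_camera('side') for _ in range(14)]
D=np.stack([f[1] for f in fs]);D[D==0]=np.nan
import warnings;warnings.simplefilter('ignore')
d=np.nan_to_num(np.nanmedian(D,0));p=np.mean([f[0].astype(float) for f in fs],0).astype(np.uint8)
np.savez('pics/avg0.npz',p=p,d=d)
z=np.load('fx.npz');R,t=z['R'],z['t'];W=cloud(d);F=W.copy();F[:,:,:2]=(W[:,:,:2]-t)@R;F*=1000
hsv=cv2.cvtColor(p,cv2.COLOR_RGB2HSV);H,S,V=[hsv[:,:,i].astype(int) for i in range(3)]
def face(n,m,ax):
    q=F[m];o=1-ax
    for _ in range(4):
        k=np.polyfit(q[:,o],q[:,ax],1);r=q[:,ax]-np.polyval(k,q[:,o]);s=max(2*np.std(r),1);q=q[abs(r)<s]
    print(n,len(q),'at0',k[1].round(1),'slope deg',np.degrees(np.arctan(k[0])).round(2),'sd',np.std(r).round(1))
X,Y,Z=F[:,:,0],F[:,:,1],F[:,:,2];ok=d>0
face('wayfront y-300',ok&(Z>5)&(Z<25)&(abs(X)<42)&(Y<-280)&(Y>-320),1)
face('guide front y-155',ok&(Z>36)&(Z<54)&(X>-48)&(X<0)&(abs(Y+155)<14)&(H>98)&(H<125),1)
face('fixedjaw front',ok&(Z>35)&(Z<55)&(X>-50)&(X<52)&(Y>45)&(Y<68),1)
face('slidejaw inner-top edge?',ok&(Z>56)&(Z<62)&(abs(X)<50)&(Y>-60)&(Y<-20),1)
q=F[ok&(Z>56.5)&(Z<61)&(abs(X)<50)];print('jawtop y hist',np.histogram(q[:,1],np.arange(-160,110,6)))
face('bed left side',ok&(Z>8)&(Z<24)&(abs(X+65)<9)&(Y<-35)&(Y>-120),0)
face('way left side',ok&(Z>8)&(Z<24)&(abs(X+45)<9)&(Y<-170)&(Y>-290),0)
face('tray near',ok&(Z>4)&(Z<18)&(X<-75)&(X>-165)&(Y<-25)&(Y>-70),1)
face('handle front',ok&(Z>60)&(Z<100)&(abs(X)<13)&(Y<-190)&(Y>-225)&(V<70),1)
q=F[ok&(Z>55)&(Z<100)&(abs(X)<30)&(Y<-190)&(Y>-225)&(V<70)];print('handle x',np.percentile(q[:,0],[2,50,98]))
# brush
B=W[150:185,212:238];m=(d[150:185,212:238]>0)&(B[:,:,0]>.37)&(B[:,:,0]<.47)&(B[:,:,1]>.28)&(B[:,:,1]<.4);b=B[m]*1000
for a,e in((32,48),(60,115),(90,118)):
    k=b[(b[:,2]>a)&(b[:,2]<e)];print('brush',a,e,len(k),cv2.minAreaRect(k[:,:2].astype(np.float32)),k.min(0).round(),k.max(0).round(),k.mean(0).round())
cr=cv2.resize(p[148:188,205:245],None,fx=14,fy=14,interpolation=cv2.INTER_CUBIC)
cv2.imwrite('pics/brush.png',cr[:,:,::-1]);print(get_state()['time'])
E
```

```text
wayfront y-300 82 at0 -299.5 slope deg 0.24 sd 0.8
guide front y-155 25 at0 -154.9 slope deg -1.45 sd 1.5
fixedjaw front 81 at0 59.5 slope deg -0.18 sd 1.2
slidejaw inner-top edge? 71 at0 -44.0 slope deg 0.23 sd 7.2
jawtop y hist (array([ 1,  4,  3,  4,  2,  2,  0,  0,  0,  0,  0,  0,  0,  0,  0,  0,  0,
        9, 14, 15, 16,  6,  0,  0,  0,  0,  0,  0,  0,  0,  0,  0,  0,  0,
        0,  0,  3, 13, 13, 10,  6,  0,  0,  0]), array([-160, -154, -148, -142, -136, -130, -124, -118, -112, -106, -100,
        -94,  -88,  -82,  -76,  -70,  -64,  -58,  -52,  -46,  -40,  -34,
        -28,  -22,  -16,  -10,   -4,    2,    8,   14,   20,   26,   32,
         38,   44,   50,   56,   62,   68,   74,   80,   86,   92,   98,
        104]))
bed left side 21 at0 -66.9 slope deg -0.47 sd 0.3
way left side 31 at0 -46.2 slope deg -0.02 sd 0.3
tray near 33 at0 -48.9 slope deg -0.79 sd 1.3
handle front 37 at0 -207.5 slope deg 2.11 sd 0.7
handle x [-16.43442341  -4.65668243  12.88625204]
brush 32 48 40 ((419.95697021484375, 341.67706298828125), (30.44732093811035, 63.03203201293945), 18.14320182800293) [404. 309.  33.] [442. 370.  47.] [422. 327.  41.]
brush 60 115 66 ((419.04541015625, 345.98577880859375), (21.413917541503906, 28.759370803833008), 13.86832046508789) [407. 330.  60.] [431. 363. 111.] [418. 340.  89.]
brush 90 118 34 ((419.04541015625, 345.98577880859375), (21.413917541503906, 28.759370803833008), 13.86832046508789) [408. 330.  91.] [431. 363. 111.] [419. 341. 102.]
0.8
```

View pics/brush.png

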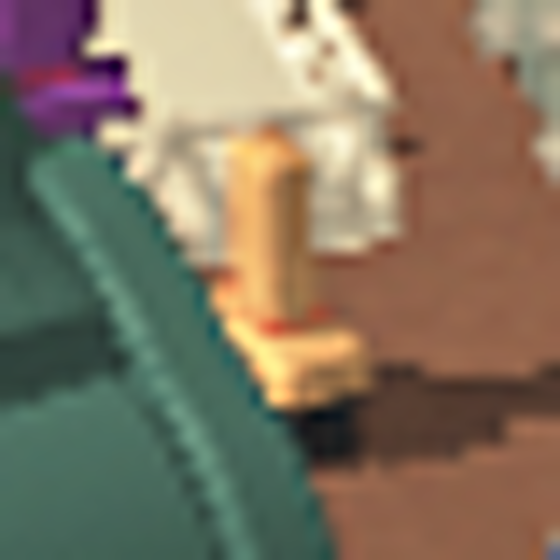

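The frame fits within 1–2 mm: yaw 3.4°, jaw faces at y = +59 and about −29 (so bed centre y is 15), tray near wall −49, handle front −207.5. The close crop confirms the wooden brush with black bristles. Its handle is at (0.419, 0.346), yaw about 16°, standing just in front of a white rack. Next I'll plan the reach and check for obstacles.

```bash
cat >> h.py <<'E'
from scipy.spatial.transform import Rotation as Ro
def plan(wps,step=.047,deg=8.5):
    """wps: (x,y,z,yaw of tool x in deg); straight interpolation, prints rows"""
    s=get_state();P=np.array(s['tool_pos']);M=Ro.from_rotvec(s['ee_rot']).as_matrix();ps=np.degrees(np.arctan2(M[1,0],M[0,0]))
    print('tool yaw',ps.round(2),'z axis',M[:,2].round(3))
    X=[];U=[]
    for w in wps:
        d=np.array(w[:3])-P;dy=w[3]-ps;n=int(max(1,np.ceil(np.linalg.norm(d)/step),np.ceil(abs(dy)/deg)))
        for _ in range(n):
            a=np.radians(ps);e=d/n
            X.append([round(float(v),4) for v in(e[0]*np.cos(a)+e[1]*np.sin(a),e[0]*np.sin(a)-e[1]*np.cos(a),-e[2])]);U.append([0,0,round(-dy/n,2)]);ps+=dy/n
        P=np.array(w[:3])
    for i in range(0,len(X),12): print('xyz',X[i:i+12],'\nturn',U[i:i+12],len(X[i:i+12]))
fz=lambda x,y:(np.array([.5512,.0792])+np.array([[.9982,-.0599],[.0599,.9982]])@np.array([x,y])/1000).round(4)
E
python3 - <<'E'
from h import *
z=np.load('pics/avg0.npz');d=z['d'];W=cloud(d)
# max heights by area (skip arm: huge)
for n,(a,b,c,e) in {'whitebox':(250,305,228,275),'blackbox':(298,335,262,300),'rack near brush':(150,176,219,236)}.items():
    q=W[a:b,c:e].reshape(-1,3);q=q[(q[:,2]<.5)&(q[:,2]>.005)];print(n,np.percentile(q,[2,50,98],axis=0).round(3).tolist())
q=W[100:176,140:236].reshape(-1,3);q=q[(q[:,2]<.2)&(q[:,2]>.02)&(abs(q[:,0]-.42)<.1)&(q[:,1]>.385)&(q[:,1]<.5)];print('rack',len(q),q.min(0),np.percentile(q,98,axis=0) if len(q) else 0)
wp=[]
for a,r,zz in((-60,.715,.29),(-45,.69,.3),(-30,.66,.3),(-15,.63,.3),(0,.6,.3),(15,.58,.28),(28,.56,.24)):
    wp.append((r*np.cos(np.radians(a)),r*np.sin(np.radians(a)),zz,15.8+(a+74.2)*90.2/113.7))
wp.append((.419,.346,.2,106))
plan(wp)
E
```

```text
whitebox [[0.273, -0.571, 0.009], [0.341, -0.49, 0.101], [0.419, -0.283, 0.133]]
blackbox [[0.355, -0.661, 0.008], [0.395, -0.619, 0.045], [0.44, -0.554, 0.046]]
rack near brush [[0.407, 0.315, 0.007], [0.428, 0.355, 0.048], [0.487, 0.621, 0.11]]
rack 72 [0.38428309 0.47401986 0.02070242] [0.48733514 0.48971294 0.05974232]
tool yaw 15.8 z axis [-0. -0. -1.]
xyz [[0.0438, -0.008, -0.0147], [0.0442, -0.0058, -0.0147], [0.0444, -0.0036, -0.0147], [0.0445, -0.0014, -0.0147], [0.044, -0.0144, -0.0025], [0.0447, -0.0121, -0.0025], [0.0452, -0.0098, -0.0025], [0.0457, -0.0074, -0.0025], [0.0411, -0.0175, -0.0], [0.0419, -0.0154, -0.0], [0.0427, -0.0132, -0.0], [0.0433, -0.011, -0.0]] 
turn [[0, 0, np.float64(-2.82)], [0, 0, np.float64(-2.82)], [0, 0, np.float64(-2.82)], [0, 0, np.float64(-2.82)], [0, 0, np.float64(-2.97)], [0, 0, np.float64(-2.97)], [0, 0, np.float64(-2.97)], [0, 0, np.float64(-2.97)], [0, 0, np.float64(-2.97)], [0, 0, np.float64(-2.97)], [0, 0, np.float64(-2.97)], [0, 0, np.float64(-2.97)]] 12
xyz [[0.0382, -0.0192, -0.0], [0.0391, -0.0172, -0.0], [0.04, -0.0151, -0.0], [0
[... 194 characters left out ...]
05], [0.0362, -0.0141, 0.005]] 
turn [[0, 0, np.float64(-2.97)], [0, 0, np.float64(-2.97)], [0, 0, np.float64(-2.97)], [0, 0, np.float64(-2.97)], [0, 0, np.float64(-2.97)], [0, 0, np.float64(-2.97)], [0, 0, np.float64(-2.97)], [0, 0, np.float64(-2.97)], [0, 0, np.float64(-2.97)], [0, 0, np.float64(-2.97)], [0, 0, np.float64(-2.97)], [0, 0, np.float64(-2.97)]] 12
xyz [[0.0362, -0.0241, 0.0133], [0.0376, -0.0219, 0.0133], [0.0388, -0.0196, 0.0133], [0.0305, -0.0217, 0.0133], [0.0316, -0.02, 0.0133], [0.0326, -0.0183, 0.0133]] 
turn [[0, 0, np.float64(-3.44)], [0, 0, np.float64(-3.44)], [0, 0, np.float64(-3.44)], [0, 0, np.float64(-3.04)], [0, 0, np.float64(-3.04)], [0, 0, np.float64(-3.04)]] 6
```

Call:
jog_arm(xyz=[[0.044,-0.008,-0.015],[0.044,-0.006,-0.015],[0.044,-0.004,-0.015],[0.044,-0.001,-0.015],[0.044,-0.014,-0.002],[0.045,-0.012,-0.002],[0.045,-0.01,-0.002],[0.045,-0.007,-0.002],[0.041,-0.017,0],[0.042,-0.015,0],[0.043,-0.013,0],[0.043,-0.011,0]], turn=[[0,0,-2.8],[0,0,-2.8],[0,0,-2.8],[0,0,-2.8],[0,0,-3],[0,0,-3],[0,0,-3],[0,0,-3],[0,0,-3],[0,0,-3],[0,0,-3],[0,0,-3]], claw=[1,1,1,1,1,1,1,1,1,1,1,1])

```text
time: 2.0
tool_pos: [0.5719, -0.3303, 0.2995]
ee_rot: [2.834, 1.355, 0.0]
wrist_force: [1.6, 0.7, -0.3]
width: 0.0854
grasp_force: 0.0
```

Call:
jog_arm(xyz=[[0.038,-0.019,0],[0.039,-0.017,0],[0.04,-0.015,0],[0.041,-0.013,0],[0.035,-0.021,0],[0.036,-0.019,0],[0.037,-0.017,0],[0.038,-0.015,0],[0.034,-0.02,0.005],[0.034,-0.018,0.005],[0.035,-0.016,0.005],[0.036,-0.014,0.005]], turn=[[0,0,-3],[0,0,-3],[0,0,-3],[0,0,-3],[0,0,-3],[0,0,-3],[0,0,-3],[0,0,-3],[0,0,-3],[0,0,-3],[0,0,-3],[0,0,-3]], claw=[1,1,1,1,1,1,1,1,1,1,1,1])

```text
time: 3.2
tool_pos: [0.5552, 0.1482, 0.2794]
ee_rot: [2.277, 2.164, 0.001]
wrist_force: [0.7, 0.1, 0.9]
width: 0.0855
grasp_force: 0.0
```

```bash
python3 - <<'E'
from h import *
s=get_state();print(s['time'],s['tool_pos'],np.round(s['q'],2),s['wrist_force'])
plan([(.419,.346,.2,106),(.419,.346,.07,106)])
E
```

```text
3.2 [0.55522292 0.14815217 0.27936885] [-0.01  0.37 -0.43  1.89  0.19  0.91 -0.59] [0.6684221  0.14876992 0.86834627]
tool yaw 87.1 z axis [ 0.001 -0.    -1.   ]
xyz [[0.0318, -0.0243, 0.0132], [0.0331, -0.0226, 0.0132], [0.0343, -0.0207, 0.0132], [0.0353, -0.0188, 0.0132], [0.0363, -0.0168, 0.0132], [0.0372, -0.0148, 0.0132], [0.0, 0.0, 0.0433], [0.0, 0.0, 0.0433], [0.0, 0.0, 0.0433]] 
turn [[0, 0, np.float64(-3.15)], [0, 0, np.float64(-3.15)], [0, 0, np.float64(-3.15)], [0, 0, np.float64(-3.15)], [0, 0, np.float64(-3.15)], [0, 0, np.float64(-3.15)], [0, 0, np.float64(-0.0)], [0, 0, np.float64(-0.0)], [0, 0, np.float64(-0.0)]] 9
```

Call:
jog_arm(xyz=[[0.032,-0.024,0.013],[0.033,-0.023,0.013],[0.034,-0.021,0.013],[0.035,-0.019,0.013],[0.036,-0.017,0.013],[0.037,-0.015,0.013],[0,0,0]], turn=[[0,0,-3.15],[0,0,-3.15],[0,0,-3.15],[0,0,-3.15],[0,0,-3.15],[0,0,-3.15],[0,0,0]], claw=[1,1,1,1,1,1,1])

```text
time: 3.9
tool_pos: [0.4139, 0.3492, 0.2006]
ee_rot: [-1.876, -2.514, -0.0]
wrist_force: [-0.3, 0.7, 0.2]
width: 0.0854
grasp_force: 0.0
```

```bash
python3 - <<'E'
from h import *
import warnings;warnings.simplefilter('ignore')
fs=[read_camera('side') for _ in range(8)]
D=np.stack([f[1] for f in fs]);D[D==0]=np.nan
d=np.nan_to_num(np.nanmedian(D,0));p=np.mean([f[0].astype(float) for f in fs],0).astype(np.uint8);np.savez('pics/avg1.npz',p=p,d=d)
W=cloud(d)
B=W[145:190,205:245];m=(d[145:190,205:245]>0)&(abs(B[:,:,0]-.42)<.06)&(abs(B[:,:,1]-.345)<.06);b=B[m]*1000
for a,e in((8,30),(32,48),(60,115),(104,118)):
    k=b[(b[:,2]>a)&(b[:,2]<e)];print('brush',a,e,len(k),cv2.minAreaRect(k[:,:2].astype(np.float32)))
cv2.imwrite('pics/hover.png',cv2.resize(p[110:220,180:310],None,fx=5,fy=5,interpolation=cv2.INTER_CUBIC)[:,:,::-1])
plan([(.419,.346,.07,106)]);print(get_state()['tool_pos'])
E
```

```text
brush 8 30 33 ((411.79718017578125, 338.7579345703125), (23.1063175201416, 63.50645446777344), 36.63671875)
brush 32 48 50 ((419.521728515625, 344.8323669433594), (32.014949798583984, 69.7568588256836), 15.062276840209961)
brush 60 115 64 ((419.4989929199219, 343.90008544921875), (19.182498931884766, 30.139524459838867), 12.65848159790039)
brush 104 118 17 ((419.16290283203125, 345.3448181152344), (18.62603759765625, 27.365299224853516), 11.416460037231445)
tool yaw 105.74 z axis [ 0.001 -0.    -1.   ]
xyz [[0.0011, -0.0001, 0.0439], [0.0011, -0.0001, 0.0439], [0.0011, -0.0001, 0.0439]] 
turn [[0, 0, np.float64(-0.09)], [0, 0, np.float64(-0.09)], [0, 0, np.float64(-0.09)]] 3
[0.42011429 0.34279845 0.20158962]
```

View pics/hover.png

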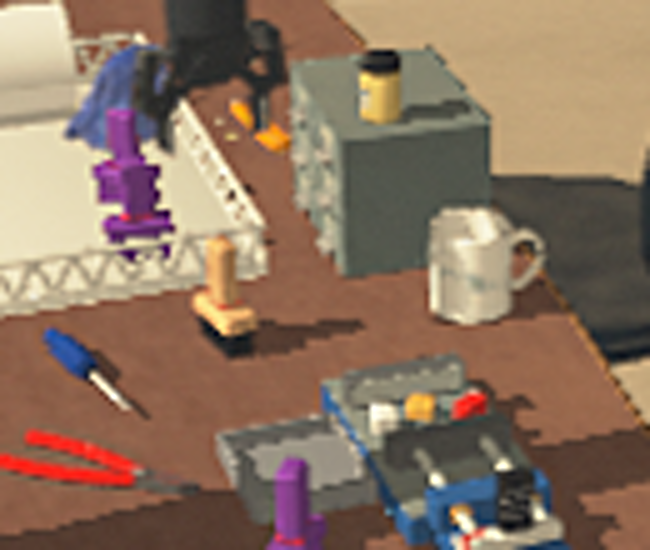

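The gripper hovers over the wooden brush (crop 222,290, unobstructed). The brush measures (0.4193, 0.345), yaw about 14.5°. I'll lower and grip.

Call:
jog_arm(xyz=[[0.001,0,0.044],[0.001,0,0.044],[0,0,0.043],[0,0,0],[0,0,0],[0,0,0],[0,0,0],[0,0,0],[0,0,0],[0,0,0]], turn=[[0,0,0.5],[0,0,0.5],[0,0,0],[0,0,0],[0,0,0],[0,0,0],[0,0,0],[0,0,0],[0,0,0],[0,0,0]], claw=[1,1,1,1,0,0,0,0,0,0], grip_force=60)

```text
time: 5.3
tool_pos: [0.4192, 0.3463, 0.0715]
ee_rot: [1.914, 2.49, 0.003]
wrist_force: [-0.5, -0.6, 7.4]
width: 0.0213
grasp_force: 64.5
```

```bash
python3 - <<'E'
from h import *
z=np.load('pics/avg1.npz');p,d=z['p'],z['d'];W=cloud(d)
R=np.array([[.9982,-.0599],[.0599,.9982]]);F=W.copy();F[:,:,:2]=(W[:,:,:2]-[.5512,.0792])@R;F*=1000
hsv=cv2.cvtColor(p,cv2.COLOR_RGB2HSV);H,S,V=[hsv[:,:,i].astype(int) for i in range(3)]
bed=(F[:,:,2]>33)&(F[:,:,2]<54)&(abs(F[:,:,0])<66)&(F[:,:,1]>-28)&(F[:,:,1]<54)
for n,m in {'brass':(H>15)&(H<30)&(S>110),'red':((H<8)|(H>172))&(S>150),'alu':(V>185)&(S<60)}.items():
    q=F[m&bed&(F[:,:,2]>41)];print(n,len(q),q.min(0).round(),q.max(0).round(),q.mean(0).round())
s=get_state();print(s['time'],s['tool_pos'],s['width'],s['grasp_force'])
x,y=fz(85,15);plan([(*s['tool_pos'][:2],.2,105),(x,y,.2,93.4)])
E
```

```text
brass 16 [-12.  17.  42.] [15. 40. 47.] [ 1. 30. 44.]
red 16 [29.  2. 41.] [54. 19. 49.] [42. 10. 46.]
alu 16 [-48.   7.  41.] [-29.  30.  49.] [-38.  18.  46.]
5.3 [0.41919481 0.34627871 0.07153361] 0.02130511874172483 64.49425220489502
tool yaw 104.89 z axis [ 0.002  0.001 -1.   ]
xyz [[0.0, 0.0, -0.0428], [0.0, 0.0, -0.0428], [0.0, 0.0, -0.0428], [-0.0421, 0.0207, -0.0], [-0.0414, 0.0219, -0.0], [-0.0408, 0.0231, -0.0], [-0.0401, 0.0242, -0.0], [-0.0394, 0.0254, -0.0], [-0.0386, 0.0265, -0.0], [-0.0379, 0.0276, -0.0]] 
turn [[0, 0, np.float64(-0.04)], [0, 0, np.float64(-0.04)], [0, 0, np.float64(-0.04)], [0, 0, np.float64(1.66)], [0, 0, np.float64(1.66)], [0, 0, np.float64(1.66)], [0, 0, np.float64(1.66)], [0, 0, np.float64(1.66)], [0, 0, np.float64(1.66)], [0, 0, np.float64(1.66)]] 10
```

Call:
jog_arm(xyz=[[0,0,-0.04],[0,0,-0.045],[0,0,-0.044],[-0.042,0.021,0],[-0.041,0.022,0],[-0.041,0.023,0],[-0.04,0.024,0],[-0.039,0.025,0],[-0.038,0.025,0],[-0.038,0.025,0],[0,0,0],[0,0,0]], turn=[[0,0,0],[0,0,0],[0,0,0],[0,0,1.65],[0,0,1.65],[0,0,1.65],[0,0,1.65],[0,0,1.65],[0,0,1.65],[0,0,1.65],[0,0,0],[0,0,0]], claw=[0,0,0,0,0,0,0,0,0,0,0,0])

```text
time: 6.5
tool_pos: [0.6296, 0.0974, 0.1986]
ee_rot: [-2.159, -2.281, 0.002]
wrist_force: [-1.4, 1.2, -0.8]
width: 0.0213
grasp_force: 63.4
```

```bash
python3 - <<'E'
from h import *
p,d=read_camera('side');W=cloud(d)
R=np.array([[.9982,-.0599],[.0599,.9982]]);F=W.copy();F[:,:,:2]=(W[:,:,:2]-[.5512,.0792])@R;F*=1000
hsv=cv2.cvtColor(p,cv2.COLOR_RGB2HSV);H,S,V=[hsv[:,:,i].astype(int) for i in range(3)]
m=(H>8)&(H<25)&(S>70)&(V>120)&(F[:,:,2]>145)&(F[:,:,2]<240)&(abs(F[:,:,0]-80)<60)&(abs(F[:,:,1]-15)<60)
q=F[m];print('wood',len(q),q.min(0).round(),q.max(0).round(),cv2.minAreaRect(q[q[:,2]<176][:,:2].astype(np.float32)))
s=get_state();print(s['time'],s['tool_pos'],s['width'],((s['tool_pos'][:2]-np.array([.5512,.0792]))@R*1000).round(1))
plan([(*fz(78,15),.104,93.4),(*fz(-80,15),.104,93.4)],.02)
cv2.imwrite('pics/pre.png',cv2.resize(p[140:240,210:310],None,fx=6,fy=6,interpolation=cv2.INTER_CUBIC)[:,:,::-1])
E
```

```text
wood 138 [ 58. -30. 149.] [ 94.  52. 238.] ((75.53653717041016, 11.244415283203125), (34.26741409301758, 83.54163360595703), 4.86422872543335)
6.55 [0.62870651 0.09952201 0.19884661] 0.021222917379065013 [78.6 15.6]
tool yaw 93.33 z axis [-0.002  0.    -1.   ]
xyz [[-0.0001, -0.0001, 0.019], [-0.0001, -0.0001, 0.019], [-0.0001, -0.0001, 0.019], [-0.0001, -0.0001, 0.019], [-0.0001, -0.0001, 0.019], [-0.0, -0.0198, -0.0], [-0.0, -0.0198, -0.0], [-0.0, -0.0198, -0.0], [-0.0, -0.0198, -0.0], [-0.0, -0.0198, -0.0], [-0.0, -0.0198, -0.0], [-0.0, -0.0198, -0.0]] 
turn [[0, 0, np.float64(-0.01)], [0, 0, np.float64(-0.01)], [0, 0, np.float64(-0.01)], [0, 0, np.float64(-0.01)], [0, 0, np.float64(-0.01)], [0, 0, np.float64(-0.0)], [0, 0, np.float64(-0.0)], [0, 0, np.float64(-0.0)], [0, 0, np.float64(-0.0)], [0, 0, np.float64(-0.0)], [0, 0, np.float64(-0.0)], [0, 0, np.float64(-0.0)]] 12
xyz [[-0.0, -0.0198, -0.0]] 
turn [[0, 0, np.float64(-0.0)]] 1
```

View pics/pre.png

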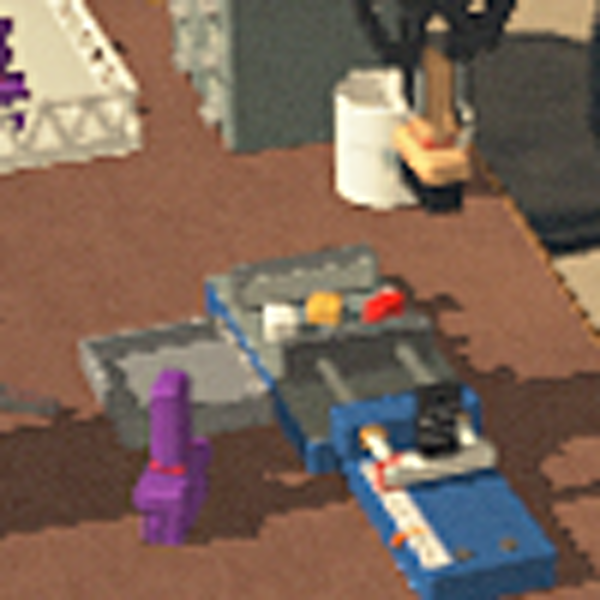

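The brush hangs straight over the fixture's +x edge (crop 440,150), held well, with the offcuts at crop (280–385, 305). I'll lower it and check contact forces.

Call:
jog_arm(xyz=[[0,0,0.03],[0,0,0.03],[0,0,0.02],[0,0,0.01],[0,0,0.005],[0,0,0]], turn=[[0,0,0],[0,0,0],[0,0,0],[0,0,0],[0,0,0],[0,0,0]], claw=[0,0,0,0,0,0])

```text
time: 7.15
tool_pos: [0.6291, 0.1006, 0.1044]
ee_rot: [-2.153, -2.287, -0.0]
wrist_force: [0.1, -1.1, -1.0]
width: 0.0213
grasp_force: 63.2
```

Call:
jog_arm(xyz=[[-0.001,-0.008,0],[0,-0.014,0.0005],[0,-0.015,0],[0,-0.015,0],[0,-0.015,0],[0,-0.015,0],[0,-0.015,0],[0,-0.015,0],[0,-0.015,0],[0,-0.015,0],[0,-0.012,0],[0,-0.008,0]], turn=[[0,0,0],[0,0,0],[0,0,0],[0,0,0],[0,0,0],[0,0,0],[0,0,0],[0,0,0],[0,0,0],[0,0,0],[0,0,0],[0,0,0]], claw=[0,0,0,0,0,0,0,0,0,0,0,0])

```text
time: 8.35
tool_pos: [0.4669, 0.0889, 0.1045]
ee_rot: [2.155, 2.285, 0.001]
wrist_force: [0.4, 0.1, -0.5]
width: 0.021
grasp_force: 63.4
```

```bash
python3 - <<'E'
from h import *
p,d=read_camera('side');s=get_state()
R=np.array([[.9982,-.0599],[.0599,.9982]]);print(s['time'],s['tool_pos'],s['wrist_force'],((s['tool_pos'][:2]-np.array([.5512,.0792]))@R*1000).round(1))
cv2.imwrite('pics/sw.png',cv2.resize(p[150:240,210:310],None,fx=6,fy=6,interpolation=cv2.INTER_CUBIC)[:,:,::-1])
E
```

```text
8.4 [0.46546143 0.08865601 0.10425466] [-1.67295048 -1.46456539 -1.97085811] [-85.   14.6]
```

View pics/sw.png

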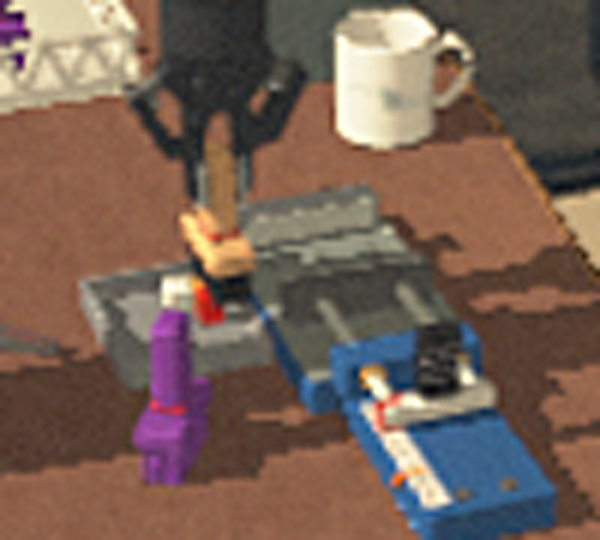

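The bed is clear; the aluminium and red offcuts are in the tray (crop 175,290 and 208,300) and the brass is hidden behind the brush. I'll lift, and then verify all three.

Call:
jog_arm(xyz=[[0,0,-0.03],[0,0,-0.04],[0,0,-0.03],[0.045,-0.004,0],[0.047,-0.004,0],[0.047,-0.004,0]], turn=[[0,0,0],[0,0,0],[0,0,0],[0,0,0],[0,0,0],[0,0,0]], claw=[0,0,0,0,0,0])

```text
time: 9.0
tool_pos: [0.4486, 0.2281, 0.2047]
ee_rot: [2.158, 2.282, 0.003]
wrist_force: [1.1, -0.9, -1.1]
width: 0.0214
grasp_force: 63.3
```

```bash
python3 - <<'E'
from h import *
p,d=read_camera('side');s=get_state();W=cloud(d)
R=np.array([[.9982,-.0599],[.0599,.9982]]);F=W.copy();F[:,:,:2]=(W[:,:,:2]-[.5512,.0792])@R;F*=1000
hsv=cv2.cvtColor(p,cv2.COLOR_RGB2HSV);H,S,V=[hsv[:,:,i].astype(int) for i in range(3)]
a=(F[:,:,2]>2)&(F[:,:,2]<60)&(F[:,:,0]>-200)&(F[:,:,0]<70)&(F[:,:,1]>-60)&(F[:,:,1]<90)
for n,m in {'brass':(H>15)&(H<30)&(S>110),'red':((H<8)|(H>172))&(S>150),'alu':(V>185)&(S<60)}.items():
    q=F[m&a];print(n,len(q),q.min(0).round(),q.max(0).round(),np.median(q,0).round()) if len(q) else print(n,0)
b=a&(abs(F[:,:,0])<60)&(F[:,:,1]>-20)&(F[:,:,1]<50);print('bed z max',np.percentile(F[b][:,2],[5,50,95,99]))
print(s['time'],s['tool_pos']);plan([(.425,.33,.2,105),(.425,.33,.0725,105)])
E
```

```text
brass 6 [-162.  -58.    2.] [-80.  57.  20.] [-90.  50.  19.]
red 21 [-101.    4.    5.] [-85.  22.  32.] [-92.  13.  19.]
alu 21 [-173.  -18.   10.] [61. 76. 28.] [-109.   42.   21.]
bed z max [25.11171131 29.18791424 33.5937435  34.40467068]
9.05 [0.4467038  0.24010124 0.20578109]
tool yaw 93.93 z axis [ 0.004  0.012 -1.   ]
xyz [[0.0456, -0.0077, 0.0029], [0.0461, -0.0033, 0.0029], [0.0, 0.0, 0.0425], [0.0, 0.0, 0.0425], [0.0, 0.0, 0.0425]] 
turn [[0, 0, np.float64(-5.54)], [0, 0, np.float64(-5.54)], [0, 0, np.float64(-0.0)], [0, 0, np.float64(-0.0)], [0, 0, np.float64(-0.0)]] 5
```

All three offcuts read inside the tray and the bed is clear. Now I'll place the brush.

Call:
jog_arm(xyz=[[0.04,-0.005,0],[0.04,-0.004,0.02],[0,0,0.04],[0,0,0.03],[0,0,0.02],[0,0,0.01],[0,0,0]], turn=[[0,0,0],[0,0,0],[0,0,0],[0,0,0],[0,0,0],[0,0,0],[0,0,0]], claw=[0,0,0,0,0,0,0])

```text
time: 9.75
tool_pos: [0.4338, 0.306, 0.0828]
ee_rot: [-2.155, -2.285, 0.003]
wrist_force: [-0.1, -0.6, -0.8]
width: 0.0216
grasp_force: 63.2
```

Call:
jog_arm(xyz=[[0,0,0.006],[0,0,0.005],[0,0,0],[0,0,0]], turn=[[0,0,0],[0,0,0],[0,0,0],[0,0,0]], claw=[0,0,0,0])

```text
time: 10.15
tool_pos: [0.4343, 0.3065, 0.0732]
ee_rot: [2.156, 2.285, 0.001]
wrist_force: [0.6, 0.2, -1.6]
width: 0.0211
grasp_force: 63.2
```

Call:
jog_arm(xyz=[[0,0,0.0015],[0,0,0]], turn=[[0,0,0],[0,0,0]], claw=[0,0])

```text
time: 10.35
tool_pos: [0.4343, 0.3066, 0.0716]
ee_rot: [2.155, 2.285, 0.001]
wrist_force: [-0.2, -0.5, -0.3]
width: 0.0215
grasp_force: 63.5
```

Call:
jog_arm(xyz=[[0,0,0.0012],[0,0,0]], turn=[[0,0,0],[0,0,0]], claw=[0,0])

```text
time: 10.55
tool_pos: [0.4345, 0.3066, 0.0715]
ee_rot: [2.155, 2.284, 0.001]
wrist_force: [-1.5, -2.3, 10.8]
width: 0.0213
grasp_force: 64.9
```

Call:
jog_arm(xyz=[[0,0,0],[0,0,0],[0,0,0],[0,0,0],[0,0,0],[0,0,-0.02],[0,0,-0.045],[0,0,-0.045],[0,0,-0.045],[0,0,0]], turn=[[0,0,0],[0,0,0],[0,0,0],[0,0,0],[0,0,0],[0,0,0],[0,0,0],[0,0,0],[0,0,0],[0,0,0]], claw=[1,1,1,1,1,1,1,1,1,1])

```text
time: 11.55
tool_pos: [0.437, 0.3096, 0.2309]
ee_rot: [2.154, 2.284, 0.019]
wrist_force: [0.7, 0.0, -0.7]
width: 0.0854
grasp_force: 0.0
```

```bash
python3 - <<'E'
from h import *
s=get_state();print(s['time'],s['tool_pos'],np.round(s['q'],2),s['width']);x,y=fz(0,-200);print(x,y);plan([(x,y,.23,3.4)])
E
```

```text
11.55 [0.4370126  0.30963144 0.23093154] [-0.29  0.39 -0.53  2.03  0.28  0.78 -0.93] 0.08535966864522042
0.5632 -0.1204
tool yaw 93.34 z axis [ 0.01   0.008 -1.   ]
xyz [[-0.0397, 0.0092, 0.0001], [-0.038, 0.0147, 0.0001], [-0.0355, 0.02, 0.0001], [-0.0323, 0.0248, 0.0001], [-0.0284, 0.0292, 0.0001], [-0.024, 0.0329, 0.0001], [-0.0191, 0.036, 0.0001], [-0.0138, 0.0383, 0.0001], [-0.0082, 0.0399, 0.0001], [-0.0024, 0.0407, 0.0001], [0.0034, 0.0406, 0.0001]] 
turn [[0, 0, np.float64(8.18)], [0, 0, np.float64(8.18)], [0, 0, np.float64(8.18)], [0, 0, np.float64(8.18)], [0, 0, np.float64(8.18)], [0, 0, np.float64(8.18)], [0, 0, np.float64(8.18)], [0, 0, np.float64(8.18)], [0, 0, np.float64(8.18)], [0, 0, np.float64(8.18)], [0, 0, np.float64(8.18)]] 11
```

Call:
jog_arm(xyz=[[-0.04,0.009,0],[-0.038,0.015,0],[-0.036,0.02,0],[-0.032,0.025,0],[-0.028,0.029,0],[-0.024,0.033,0],[-0.019,0.036,0],[-0.014,0.038,0],[-0.008,0.04,0],[-0.002,0.041,0],[0.003,0.041,0],[0,0,0]], turn=[[0,0,8.2],[0,0,8.2],[0,0,8.2],[0,0,8.2],[0,0,8.2],[0,0,8.2],[0,0,8.2],[0,0,8.2],[0,0,8.2],[0,0,8.2],[0,0,8.2],[0,0,0]], claw=[0.7,0.7,0.7,0.7,0.7,0.7,0.7,0.7,0.7,0.7,0.7,0.7])

```text
time: 12.75
tool_pos: [0.5605, -0.1322, 0.2245]
ee_rot: [3.136, 0.068, 0.001]
wrist_force: [-0.2, 0.1, -0.1]
width: 0.0597
grasp_force: 0.0
```

```bash
python3 - <<'E'
from h import *
import warnings;warnings.simplefilter('ignore')
fs=[read_camera('side') for _ in range(4)]
D=np.stack([f[1] for f in fs]);D[D==0]=np.nan
d=np.nan_to_num(np.nanmedian(D,0));p=np.mean([f[0].astype(float) for f in fs],0).astype(np.uint8);np.savez('pics/avg2.npz',p=p,d=d);W=cloud(d)
b=W[(abs(W[:,:,0]-.434)<.06)&(abs(W[:,:,1]-.306)<.06)&(d>0)]*1000
for a,e in((32,48),(60,118)):
    k=b[(b[:,2]>a)&(b[:,2]<e)];print('brush',len(k),cv2.minAreaRect(k[:,:2].astype(np.float32)),k[:,2].max())
s=get_state();print(s['time'],s['tool_pos'],np.round(s['q'],2),s['width']);x,y=fz(0,-200);plan([(x,y,.068,3.4)])
cv2.imwrite('pics/pregrip.png',cv2.resize(p[140:250,180:310],None,fx=5,fy=5,interpolation=cv2.INTER_CUBIC)[:,:,::-1])
E
```

```text
brush 49 ((432.7378234863281, 300.10394287109375), (33.31609344482422, 66.10826110839844), 3.6196131706237793) 47.68090678855097
brush 59 ((432.39752197265625, 301.1278076171875), (26.75083351135254, 24.515132904052734), 66.86890411376953) 113.12031004809675
12.95 [ 0.55930928 -0.12283363  0.22442146] [ 0.17  0.41 -0.05  1.96  0.03  0.77 -1.4 ] 0.05967448566640455
tool yaw 3.3 z axis [-0.002  0.001 -1.   ]
xyz [[0.001, -0.0006, 0.0391], [0.001, -0.0006, 0.0391], [0.001, -0.0006, 0.0391], [0.001, -0.0006, 0.0391]] 
turn [[0, 0, np.float64(-0.02)], [0, 0, np.float64(-0.02)], [0, 0, np.float64(-0.02)], [0, 0, np.float64(-0.02)]] 4
```

View pics/pregrip.png

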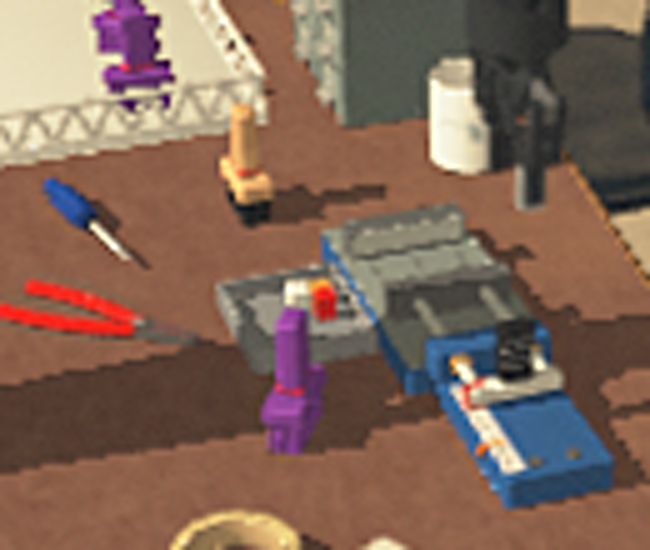

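The brush stands upright at crop (245,165), the offcuts are in the tray at (312,297), and the gripper is above the black handle. I'll lower, grip, and meanwhile measure pointer against mark.

Call:
jog_arm(xyz=[[0.001,-0.001,0.04],[0.001,0,0.04],[0.001,-0.001,0.04],[0.001,0,0.03],[0,0,0.007],[0,0,0],[0,0,0],[0,0,0],[0,0,0],[0,0,0],[0,0,0]], turn=[[0,0,0],[0,0,0],[0,0,0],[0,0,0],[0,0,0],[0,0,0],[0,0,0],[0,0,0],[0,0,0],[0,0,0],[0,0,0]], claw=[0.7,0.7,0.7,0.7,0.7,0.7,0,0,0,0,0], grip_force=80)

```text
time: 14.05
tool_pos: [0.5649, -0.12, 0.0699]
ee_rot: [-3.138, -0.09, -0.004]
wrist_force: [-1.7, 4.9, 6.8]
width: 0.0147
grasp_force: 77.9
```

```bash
python3 - <<'E'
from h import *
R=np.array([[.9982,-.0599],[.0599,.9982]]);O=np.array([.5512,.0792])
z=np.load('pics/avg2.npz')
for nm in('avg0','avg2'):
    z=np.load(f'pics/{nm}.npz');p,d=z['p'],z['d'];W=cloud(d);F=W.copy();F[:,:,:2]=(W[:,:,:2]-O)@R;F*=1000
    hsv=cv2.cvtColor(p,cv2.COLOR_RGB2HSV)
    print(nm)
    for v in range(213,234):
        for u in range(270,284):
            h,s,_=hsv[v,u]
            if (h<20 or h>170) and s>105:
                w=ray(u,v,.032)
                print(u,v,p[v,u],'dep',F[v,u].round(),'ray',((w[:2]-O)@R*1000).round(1))
s=get_state();print(s['time'],s['tool_pos'],s['width'],((s['tool_pos'][:2]-O)@R*1000).round(1),s['wrist_force'])
E
```

```text
avg0
270 213 [156 110  60] dep [ -37. -160.   46.] ray [ -29.5 -139.1]
271 213 [159 132  91] dep [ -34. -163.   47.] ray [ -25.6 -140.5]
271 214 [144 115  72] dep [ -35. -166.   45.] ray [ -28.2 -147.6]
274 216 [143  93  77] dep [ -31. -189.   48.] ray [ -21.9 -165.7]
275 216 [129  62  55] dep [ -29. -196.   52.] ray [ -18.  -167.1]
276 216 [153  84  69] dep [ -25. -198.   52.] ray [ -14.2 -168.5]
273 217 [145  31  24] dep [ -39. -201.   53.] ray [ -28.2 -171.3]
274 217 [158  90  75] dep [ -36. -203.   53.] ray [ -24.4 -172.7]
275 217 [158 108  90] dep [ -31. -201.   51.] ray [ -20.6 -174. ]
273 218 [151  56  47] dep [ -39. -201.   48.] ray [ -30.8 -178.1]
273 219 [151  54  46] dep [ -40. -202.   44.] ray [ -33.3 -184.9]
273 220 [156  60  48] dep [ -40. -203.   40.] ray [ -35.8 -191.7]
273 221 [160  82  69] dep [ -39. -199.   32.] ray [ -38.3 -198.4]
274 221 [149  54  46] dep [ -35. -200.   32.] ray [ -34.5 -199.8]
275 221 [151  60  50] dep [ -31. -202.   33.] ray [ -30.8 -201.2]
276 221 [145  75  66] dep [ -26. -199.   30.] ray [ -27.  -202.5]
270 226 [90 57 41] dep [ -46. -183.   -
[... 4709 characters left out ...]
  98  75] dep [ -56. -223.   -1.] ray [ -71.7 -266.6]
272 232 [147 100  76] dep [ -52. -225.   -1.] ray [ -68.1 -267.9]
273 232 [149 100  73] dep [ -49. -227.    0.] ray [ -64.5 -269.3]
274 232 [149  95  64] dep [ -44. -226.   -2.] ray [ -60.9 -270.6]
270 233 [149 103  79] dep [ -62. -228.   -1.] ray [ -77.6 -271.5]
271 233 [148 102  77] dep [ -58. -229.   -2.] ray [ -74.  -272.8]
272 233 [147 100  75] dep [ -56. -234.    1.] ray [ -70.4 -274.1]
273 233 [149 101  74] dep [ -51. -232.   -1.] ray [ -66.8 -275.4]
274 233 [151  99  72] dep [ -46. -231.   -3.] ray [ -63.2 -276.7]
14.05 [ 0.56493877 -0.11995426  0.06993471] 0.014722953978774008 [   1.8 -199.6] [-1.70928838  4.92364376  6.83317947]
```

Pointer tip is at about y = −200.5 (x −35, z 32) and the orange mark at about −252.5, so the slide needs about 52 mm. I'll pull 48 mm first, then refine.

Call:
jog_arm(xyz=[[0,0.004,0],[0,0.007,0],[0,0.008,0],[0,0.008,0],[0,0.008,0],[0,0.007,0],[0,0.004,0],[0,0.002,0],[0,0,0],[0,0,0],[0,0,0]], turn=[[0,0,0],[0,0,0],[0,0,0],[0,0,0],[0,0,0],[0,0,0],[0,0,0],[0,0,0],[0,0,0],[0,0,0],[0,0,0]], claw=[0,0,0,0,0,0,0,0,0,0,0], grip_force=100)

```text
time: 15.15
tool_pos: [0.5677, -0.1647, 0.07]
ee_rot: [-3.135, -0.093, -0.003]
wrist_force: [-1.2, 9.6, 8.3]
width: 0.0148
grasp_force: 97.4
```

```bash
cat > m.py <<'E'
from h import *
import sys
R=np.array([[.9982,-.0599],[.0599,.9982]]);O=np.array([.5512,.0792])
fs=[read_camera('side') for _ in range(6)]
p=np.mean([f[0].astype(float) for f in fs],0);d=np.median([f[1] for f in fs],0);np.savez('pics/'+sys.argv[1]+'.npz',p=p,d=d)
W=cloud(d);F=W.copy();F[:,:,:2]=(W[:,:,:2]-O)@R;F*=1000
q=p.astype(np.uint8);hsv=cv2.cvtColor(q,cv2.COLOR_RGB2HSV)
for v in range(220,234):
    for u in range(270,290):
        h,s_,_=hsv[v,u]
        if (h<22 or h>170) and s_>100 and F[v,u,2]>20 and F[v,u,1]<-200:
            w=ray(u,v,.032);print(u,v,q[v,u],'hue',h,'dep',F[v,u].round(),'ray',((w[:2]-O)@R*1000).round(1))
s=get_state();print(s['time'],s['tool_pos'],s['width'],((s['tool_pos'][:2]-O)@R*1000).round(1),np.round(s['wrist_force'],1))
E
python3 m.py m1; python3 - <<'E'
from h import *
p=np.load('pics/avg2.npz')['p'].astype(int)
for u in (275,276,277,278,279,280,281): print(u,[(v,(p[v,u,0]-p[v,u,2])) for v in range(225,233)])
E
```

```text
279 222 [198 139 118] hue 8 dep [ -27. -235.   47.] ray [ -18.3 -213.3]
280 222 [178  95  89] hue 2 dep [ -24. -240.   50.] ray [ -14.6 -214.6]
277 223 [235 102  83] hue 4 dep [ -39. -244.   52.] ray [ -28.3 -217.1]
278 223 [232 122  98] hue 5 dep [ -36. -248.   53.] ray [ -24.6 -218.5]
279 223 [235 144 118] hue 7 dep [ -32. -248.   53.] ray [ -20.9 -219.9]
280 223 [234 144 115] hue 7 dep [ -28. -250.   53.] ray [ -17.1 -221.2]
277 224 [207 100  82] hue 4 dep [ -41. -250.   51.] ray [ -30.8 -223.7]
277 225 [191  85  68] hue 4 dep [ -41. -251.   47.] ray [ -33.3 -230.2]
277 226 [224 135 110] hue 7 dep [ -40. -249.   41.] ray [ -35.7 -236.7]
278 227 [185  39  21] hue 3 dep [ -38. -254.   39.] ray [ -34.5 -244.4]
279 227 [177  68  46] hue 5 dep [ -31. -247.   33.] ray [ -30.8 -245.8]
280 227 [144  70  55] hue 5 dep [ -27. -247.   32.] ray [ -27.1 -247.1]
277 228 [194 132 115] hue 6 dep [ -41. -250.   32.] ray [ -40.6 -249.5]
278 228 [221 113  65] hue 9 dep [ -37. -251.   32.] ray [ -36.9 -250.8]
279 228 [234 128  78] hue 10 dep [ -33. -251.   31.] ray [ -33.2 -252.1]
280 228 [206 143 10
[... 978 characters left out ...]
78 [(225, np.int64(50)), (226, np.int64(38)), (227, np.int64(63)), (228, np.int64(118)), (229, np.int64(71)), (230, np.int64(19)), (231, np.int64(-52)), (232, np.int64(-119))]
279 [(225, np.int64(38)), (226, np.int64(41)), (227, np.int64(65)), (228, np.int64(150)), (229, np.int64(53)), (230, np.int64(50)), (231, np.int64(21)), (232, np.int64(-54))]
280 [(225, np.int64(-55)), (226, np.int64(2)), (227, np.int64(55)), (228, np.int64(118)), (229, np.int64(48)), (230, np.int64(53)), (231, np.int64(48)), (232, np.int64(44))]
281 [(225, np.int64(-94)), (226, np.int64(-81)), (227, np.int64(-15)), (228, np.int64(52)), (229, np.int64(43)), (230, np.int64(49)), (231, np.int64(53)), (232, np.int64(57))]
```

```bash
python3 - <<'E'
from h import *
R=np.array([[.9982,-.0599],[.0599,.9982]]);O=np.array([.5512,.0792])
for nm,cols,rows in(('avg2',(273,274,275,276),range(214,225)),('m1',(276,277,278,279,280),range(219,232))):
    z=np.load(f'pics/{nm}.npz');p=z['p'].astype(float)
    print(nm)
    for u in cols: print(u,[(v,p[v,u].astype(int).tolist()) for v in rows])
# where the model says stripe points project (rest y=-200, x -40 outer end)
for y in(-200,-245,-248,-252):
    for x,zz in((-40,53),(-40,32),(-30,32)):
        w=fz(x,y);print(y,x,zz,np.round(proj([*w,zz/1000]),2))
E
```

```text
avg2
273 [(214, [255, 254, 222]), (215, [255, 255, 234]), (216, [210, 197, 168]), (217, [208, 45, 35]), (218, [221, 99, 81]), (219, [222, 97, 77]), (220, [223, 105, 80]), (221, [221, 142, 116]), (222, [209, 177, 163]), (223, [121, 148, 178]), (224, [42, 101, 163])]
274 [(214, [178, 175, 147]), (215, [236, 225, 181]), (216, [243, 178, 142]), (217, [234, 141, 113]), (218, [234, 225, 187]), (219, [201, 172, 143]), (220, [187, 147, 122]), (221, [160, 87, 70]), (222, [236, 214, 176]), (223, [249, 236, 207]), (224, [233, 216, 198])]
275 [(214, [55, 74, 90]), (215, [132, 104, 96]), (216, [222, 99, 83]), (217, [238, 163, 135]), (218, [220, 220, 183]), (219, [184, 181, 150]), (220, [172, 154, 128]), (221, [175, 106, 87]), (222, [243, 236, 200]), (223, [234, 219, 181]), (224, [241, 226, 187])]
276 [(214, [23, 56, 92]), (215, [128, 72, 79]), (216, [251, 149, 119]), (217, [228, 178, 147]), (218, [168, 165, 137]), (219, [165, 157, 129]), (220, [161, 139, 116]), (221, [183, 128, 107]), (222, [255, 252, 218]), (223, [240, 229, 192]), (224, [238, 224, 189])]
m1
276 [(219, [253, 250, 226]), (220, [24
[... 1138 characters left out ...]
 226, 183]), (230, [238, 225, 189]), (231, [199, 189, 176])]
280 [(219, [32, 54, 76]), (220, [15, 45, 74]), (221, [63, 52, 75]), (222, [178, 95, 89]), (223, [234, 144, 115]), (224, [220, 212, 176]), (225, [161, 153, 129]), (226, [156, 144, 121]), (227, [144, 70, 55]), (228, [206, 143, 103]), (229, [220, 209, 175]), (230, [224, 208, 170]), (231, [249, 236, 201])]
-200 -40 53 [272.74 216.88]
-200 -40 32 [272.74 221.28]
-200 -30 32 [275.07 220.81]
-245 -40 53 [276.74 222.9 ]
-245 -40 32 [276.72 227.37]
-245 -30 32 [279.12 226.86]
-248 -40 53 [277.01 223.3 ]
-248 -40 32 [276.99 227.77]
-248 -30 32 [279.4  227.28]
-252 -40 53 [277.39 223.84]
-252 -40 32 [277.37 228.32]
-252 -30 32 [279.75 227.82]
```

Call:
jog_arm(xyz=[[0,0.003,0],[0,0.0035,0],[0,0,0],[0,0,0],[0,0,0]], turn=[[0,0,0],[0,0,0],[0,0,0],[0,0,0],[0,0,0]], claw=[0,0,0,0,0])

```text
time: 15.95
tool_pos: [0.568, -0.1708, 0.07]
ee_rot: [-3.135, -0.093, -0.003]
wrist_force: [-0.8, 10.6, 9.2]
width: 0.015
grasp_force: 97.4
```

```bash
python3 m.py m2; python3 - <<'E'
from h import *
z=np.load('pics/m2.npz');p=z['p']
for u in (277,278,279,280,281): print(u,[(v,p[v,u].astype(int).tolist()) for v in range(221,232)])
cv2.imwrite('pics/fin.png',cv2.resize(p[180:245,230:310].astype(np.uint8),None,fx=9,fy=9,interpolation=cv2.INTER_NEAREST)[:,:,::-1])
E
```

```text
281 222 [132  73  81] hue 176 dep [ -10. -213.   30.] ray [ -10.9 -216. ]
279 223 [240 173 142] hue 9 dep [ -30. -243.   49.] ray [ -20.9 -219.9]
280 223 [217  94  78] hue 3 dep [ -28. -250.   53.] ray [ -17.1 -221.2]
281 223 [254 166 133] hue 8 dep [ -23. -247.   50.] ray [ -13.4 -222.6]
277 224 [239 157 129] hue 8 dep [ -41. -249.   51.] ray [ -30.8 -223.7]
278 224 [218  50  39] hue 2 dep [ -38. -253.   52.] ray [ -27.1 -225. ]
279 224 [234 142 118] hue 6 dep [ -34. -253.   52.] ray [ -23.4 -226.4]
280 224 [238 164 136] hue 8 dep [ -30. -254.   51.] ray [ -19.7 -227.8]
277 225 [227 142 117] hue 7 dep [ -41. -251.   48.] ray [ -33.3 -230.2]
278 225 [226 128 107] hue 5 dep [ -38. -253.   48.] ray [ -29.6 -231.5]
277 226 [243 178 145] hue 10 dep [ -42. -253.   44.] ray [ -35.7 -236.7]
278 226 [224 119  97] hue 5 dep [ -38. -254.   44.] ray [ -32. -238.]
278 227 [223 105  87] hue 4 dep [ -39. -255.   40.] ray [ -34.5 -244.4]
277 228 [237 133 123] hue 3 dep [ -41. -250.   32.] ray [ -40.6 -249.5]
278 228 [194  48  36] hue 2 dep [ -38. -254.   34.] ray [ -36.9 -250.8]
279 228 [143  64  5
[... 1127 characters left out ...]
, 142, 118]), (225, [231, 220, 183]), (226, [188, 160, 134]), (227, [177, 143, 121]), (228, [143, 64, 55]), (229, [197, 158, 130]), (230, [243, 234, 194]), (231, [198, 188, 175])]
280 [(221, [18, 49, 76]), (222, [98, 64, 76]), (223, [217, 94, 78]), (224, [238, 164, 136]), (225, [220, 215, 179]), (226, [163, 161, 136]), (227, [159, 146, 120]), (228, [159, 97, 79]), (229, [219, 198, 163]), (230, [228, 215, 176]), (231, [250, 236, 201])]
281 [(221, [15, 45, 74]), (222, [132, 73, 81]), (223, [254, 166, 133]), (224, [241, 224, 184]), (225, [179, 171, 142]), (226, [167, 159, 131]), (227, [160, 145, 122]), (228, [124, 83, 79]), (229, [204, 191, 159]), (230, [250, 239, 201]), (231, [230, 216, 177])]
```

View pics/fin.png

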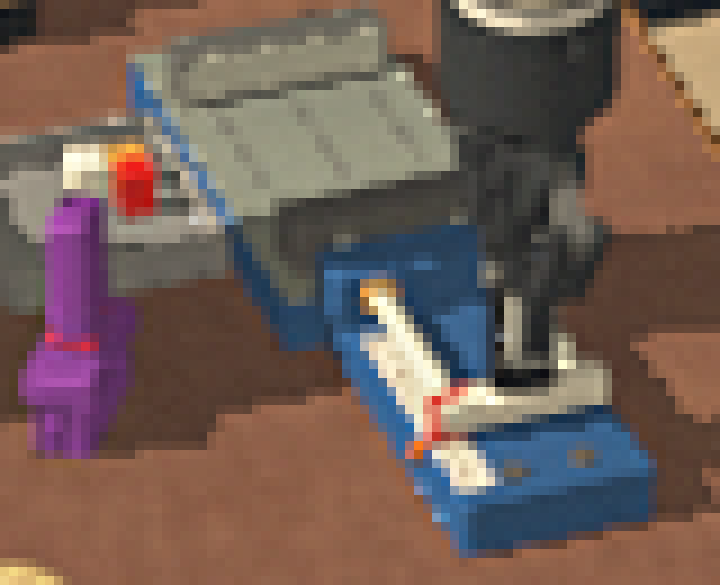

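The view shows the handle gripped and the red pointer (crop 440,420) almost on the orange mark (418,450). The overlap is within about 2 mm, but TCP travel (50.9 mm) and image travel (about 53 mm) disagree slightly. I'll settle that with plane fits on the yoke bar before and after.

```bash
python3 - <<'E'
from h import *
R=np.array([[.9982,-.0599],[.0599,.9982]]);O=np.array([.5512,.0792])
for _ in (0,):
    fs=[read_camera('side') for _ in range(12)]
    np.savez('pics/m3.npz',p=np.mean([f[0].astype(float) for f in fs],0),d=np.median([f[1] for f in fs],0))
for nm,s in(('avg0',0),('avg2',0),('m1',45.5),('m2',52),('m3',52)):
    d=np.load(f'pics/{nm}.npz')['d'];W=cloud(d);F=W.copy();F[:,:,:2]=(W[:,:,:2]-O)@R;F*=1000
    X,Y,Z=F[...,0],F[...,1],F[...,2]
    q=F[(d>0)&(X>-34)&(X<38)&(Z>36)&(Z<49)&(abs(Y+204+s)<8)]
    w=F[(d>0)&(abs(X)<40)&(Z>6)&(Z<24)&(abs(Y+299)<8)]
    print(nm,len(q),'bar front',np.median(q[:,1]).round(2),q[:,1].mean().round(2),'| way front',len(w),np.median(w[:,1]).round(2),w[:,1].mean().round(2))
s=get_state();print(s['time'],((s['tool_pos'][:2]-O)@R*1000).round(2))
p=np.load('pics/m3.npz')['p']
for u in range(274,283): print(u,[tuple(p[v,u].astype(int).tolist()) for v in range(226,232)])
E
```

```text
avg0 39 bar front -206.22 -206.24 | way front 80 -299.53 -299.51
avg2 38 bar front -206.27 -206.43 | way front 71 -299.34 -299.38
m1 38 bar front -253.45 -253.39 | way front 73 -299.59 -299.68
m2 39 bar front -259.32 -259.38 | way front 72 -300.03 -299.93
m3 41 bar front -259.13 -259.13 | way front 77 -299.64 -299.69
16.85 [   1.83 -250.45]
274 [(50, 106, 163), (49, 98, 147), (45, 103, 155), (42, 102, 159), (75, 103, 141), (125, 98, 92)]
275 [(121, 146, 178), (34, 103, 164), (65, 101, 149), (159, 111, 112), (207, 114, 100), (84, 101, 124)]
276 [(246, 242, 214), (231, 230, 214), (173, 164, 172), (253, 120, 28), (191, 90, 23), (89, 87, 101)]
277 [(243, 178, 145), (247, 178, 149), (237, 134, 124), (203, 112, 86), (78, 99, 152), (64, 93, 134)]
278 [(222, 115, 94), (224, 106, 88), (194, 47, 35), (176, 138, 123), (239, 234, 220), (126, 153, 180)]
279 [(188, 159, 134), (178, 144, 120), (142, 65, 55), (196, 157, 130), (243, 233, 193), (198, 189, 176)]
280 [(163, 161, 135), (160, 145, 119), (159, 96, 79), (219, 198, 164), (227, 213, 175), (251, 237, 202)]
281 [(168, 159, 133), (160, 146, 122), (123, 82, 78), (204, 190, 158), (251, 240, 203), (230, 216, 177)]
282 [(166, 155, 129), (137, 131, 117), (51, 53, 72), (129, 128, 121), (244, 234, 203), (250, 234, 197)]
```

The bar-face fit gives 52.8 mm of travel (the grip itself had already drawn it about 2 mm). So the pointer is at about −253.0 and the mark at about −251.6. I'll ease back 1.4 mm.

Call:
jog_arm(xyz=[[0,-0.0014,0],[0,0,0],[0,0,0],[0,0,0]], turn=[[0,0,0],[0,0,0],[0,0,0],[0,0,0]], claw=[0,0,0,0])

```text
time: 17.25
tool_pos: [0.5679, -0.1691, 0.07]
ee_rot: [-3.135, -0.094, -0.003]
wrist_force: [-2.2, 9.8, 8.3]
width: 0.0151
grasp_force: 97.4
```

```bash
python3 - <<'E'
from h import *
R=np.array([[.9982,-.0599],[.0599,.9982]]);O=np.array([.5512,.0792])
fs=[read_camera('side') for _ in range(12)]
p=np.mean([f[0].astype(float) for f in fs],0);d=np.median([f[1] for f in fs],0)
W=cloud(d);F=W.copy();F[:,:,:2]=(W[:,:,:2]-O)@R;F*=1000
X,Y,Z=F[...,0],F[...,1],F[...,2]
q=F[(d>0)&(X>-34)&(X<38)&(Z>36)&(Z<49)&(abs(Y+255)<8)];print('bar',len(q),np.median(q[:,1]),q[:,1].mean())
s=get_state();print(s['time'],((s['tool_pos'][:2]-O)@R*1000).round(2),s['wrist_force'],s['grasp_force'])
for u in range(275,283): print(u,[tuple(p[v,u].astype(int).tolist()) for v in range(226,231)])
E
```

```text
bar 39 -257.4991272751778 -257.61956712414985
17.85 [   1.8  -248.89] [-1.62165039 11.99464403  8.79199692] 97.36266374588013
275 [(120, 145, 177), (37, 104, 165), (65, 102, 150), (158, 109, 113), (207, 116, 102)]
276 [(247, 242, 214), (232, 229, 214), (173, 163, 172), (252, 120, 27), (190, 89, 21)]
277 [(232, 161, 132), (235, 163, 139), (225, 133, 120), (220, 125, 85), (75, 95, 150)]
278 [(231, 160, 132), (211, 92, 75), (197, 92, 66), (240, 215, 171), (235, 228, 216)]
279 [(203, 181, 150), (176, 136, 110), (166, 104, 76), (237, 225, 183), (238, 226, 189)]
280 [(164, 159, 133), (164, 144, 118), (169, 101, 78), (221, 208, 173), (225, 208, 171)]
281 [(164, 155, 130), (138, 126, 111), (152, 112, 104), (242, 235, 202), (247, 235, 198)]
282 [(163, 152, 129), (95, 98, 99), (80, 83, 100), (177, 178, 178), (239, 229, 198)]
```

```bash
python3 -c "
from bench import *
print(close_job())"
```

```text
the job is handed in; nothing more can be done
None
```

I handed the job in at about 18 s: the three offcuts are in the tray, the brush stands on its bristles clear of the fixture, and the gripper is still holding the handle with the red pointer within about 1 mm of the orange mark by my camera measurements.

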